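# Reverse a plug-in card and hold the wiring lid open

### The job

The card with the blue rail is plugged into the control unit back to front: pull it out, turn it round half a turn and push it fully home in the same slot, so that its components face the wiring compartment, as on the grey-railed card. Then lift the blue lid of the wiring compartment (it has a steel bar to take it by) and keep it open at 60 degrees so the terminals can be wired; finish still holding it with the gripper, as the lid falls shut if let go. Leave the grey-railed card and everything around the unit where it is.

Things in the scene. Friction and masses are not known exactly. Their poses are not given: they have to be found in the camera images.
- unit: Control unit fixed to the table: base plate 190 (x) x 370 (y) x 8 mm with a black card dock on its left and a wiring compartment with blue lid on its right. Origin on the table, 10 mm right of under the plate's centre; x points from its front edge (near the robot) to its back edge where the lid is hinged, y left, z up. Compartment 170 x 160 mm, centred at y = -75 mm, rim 90 mm high.
- dock_edge (a point): Middle of the dock block's top edge next to the wiring compartment, at (0, 30, 60) mm in the unit's frame. The block is 120 (x) x 150 (y) mm, centred at y = 105 mm, top 60 mm high, with two slots along the unit's x, centred at (0, 65) and (0, 145) mm; each is 86 mm long, 7 mm wide, 30 mm deep (floor 30 mm above the table), mouth chamfered 3 mm.
- card_blue: The card to turn round, upright in either slot: green board 4 mm thick, 80 mm wide, 90 mm tall plus a blue rail, about 90 g. Origin at the middle of its lower edge; y along its width, z up, x out of its component face (parts up to 9 mm proud, 37 to 70 mm up); other face bare. At the start its x is along the unit's y (to the left); it must end opposite to it. 1.5 mm play each way in the slot; may lean 5 degrees.
- card_rail (a point): Middle of the blue rail on the card to turn round, to pull it by: 10 mm thick, 84 mm long along the card's y, from 88 to 110 mm above the card's lower edge; this point is 99 mm above it.
- card_grey: Same card with a grey rail, in the other slot 80 mm away, already the right way round; leave it.
- lid: Blue lid 176 x 166 x 6 mm of the wiring compartment, about 0.35 kg. Origin at the middle of its hinge line; x to the back, z out of its top when shut. Near its front edge a steel bar handle: round bar of 10 mm diameter, 100 mm long along the unit's y, its axis 35 mm above the lid's top, on two end posts.
- lid_grip (a point): Middle of the bar's axis; with the lid shut it lies 140 mm in front of the hinge line and 41 mm above it. The point turns with the lid.
- lid_hinge (a point): Middle of the lid's hinge line, which runs along the unit's y at the compartment's back rim, 90.5 mm above the table.
- lid_angle (a joint): Lid angle in rad: 0 shut (flat), 1.047 is 60 degrees, up to 1.9. Opens upwards and to the back on a nearly free hinge; it falls shut by its weight. Held at the bar it needs about 2 N.
- spool_white: Bystander, leave it: white wire spool, diameter 64 mm, 60 mm tall.
- spool_green: Bystander, leave it: green wire spool, diameter 64 mm, 60 mm tall.
- spool_brown: Bystander, leave it: copper-coloured wire spool, diameter 70 mm, 65 mm tall.
- bottle: Bystander, leave it: dark drink bottle with red cap, diameter 64 mm, 200 mm tall.
- screwdriver: Bystander, leave it: red-handled screwdriver lying down; origin under its middle.
- carton: Bystander, leave it: red carton 60 x 150 mm, 40 mm high.
Not all that is in view belongs to the job. Leave any red look-alike of the card_blue alone.

How it is judged (in metres and radians):
On the way:
1. blue-railed card turned round, fully home in its slot and let go, lid still shut (distance of card_blue from where it was at the start of the episode below 0.007 m and z of card_blue in the frame of unit below 0.034 m and x of dock_edge in the frame of card_blue above 0.02 m and angle between the x axis of card_blue and the y axis of unit, either way round below 0.14 rad and contact force between the fingers and card_blue below 0.1 N and value of joint lid_angle below 0.1 rad), for 0.2 s.
At the end, for the whole second after the job is handed in: The blue-railed card stands fully home (within 4 mm of the slot floor, 7 mm of its first place, 8 degrees of square) with its components towards the wiring compartment, untouched; the lid is held still at 60 degrees, 6 degrees either way, by the fingers (distance of card_blue from where it was at the start of the episode below 0.007 m and z of card_blue in the frame of unit below 0.034 m and x of dock_edge in the frame of card_blue above 0.02 m and angle between the x axis of card_blue and the y axis of unit, either way round below 0.14 rad and contact force between the fingers and card_blue below 0.1 N and value of joint lid_angle between 0.942 and 1.152 rad and velocity of joint lid_angle between -0.05 and 0.05 rad/s and contact force between the fingers and lid above 0.5 N); the arm keeps its last pose, push and grip.
It fails at once if the grey-railed card was pushed or pulled out of place (distance of card_grey from where it was at the start of the episode above 0.012 m).
It fails at once if something around the unit was moved by more than 30 mm (distance of any of spool_white, spool_green, spool_brown, bottle, screwdriver, carton from where it was at the start of the episode above 0.03 m).
It also fails if it takes over 64 s, if anything falls off the work surface, if the arm or the gripper's body presses on something with over 40 N, if the wrist force passes 120 N, or if a joint passes its speed limit or range.

### The arm

A 6-joint arm with a two-finger parallel gripper is mounted at the origin on the work surface. World frame = base frame: x ahead of the robot, y to its left, z up, the work surface at z = 0. Lengths are in mm, angles in rad, forces in N, time in s.
With the tool pointing down it reaches from about 275 to 1000 mm from the base axis. Payload 8.4 kg.
Tool frame: the origin (TCP) lies between the finger pads; the fingertips stand 8 mm ahead of it and the grasp point (between the pads) lies 11 mm behind it (tcp_to_tips is the distance from the TCP to the fingertips, in mm); z points along the fingers, y is the line along which they close (so a half turn about z gives the same grasp; the last joint's range is limited). The gripper opens to 85 mm and grips with 20 to 120 N. Pads are 22 mm wide; open, the fingers measure 114 mm over their backs; the gripper's body (76 mm by 85 mm) begins 54 mm behind the grasp point. The pads swing forward as they close: fully open they stand 13 mm farther back than shut.
Start: joints at [-1.119, 0.353, 1.633, -0, 1.155, -0.002], TCP at [273.989, -561.745, 239.281] pointing down, gripper open.
Joint ranges: [-2.63, 2.63], [-0.92, 2.1], [0.06, 2.66], [-1.3, 4.44], [0, 2.69], [-3.02, 3.02]. Speed limits (rad/s): [2.22, 2.22, 2.79, 3.14, 3.14, 3.14].

### API

Orientations are given as [roll, pitch, yaw] about the fixed x, y, z axes, in that order (R = Rz(yaw) Ry(pitch) Rx(roll)).
In Python, from rig import * gives the robot as it stands.
- The arm moves only by the tool step_arm, never from a script. Its argument "motion" is a list of rows, each an object with "claw": the finger opening in mm, from 0 to 85.4; "delta_pos": the shift along the tool's x, y, z in mm, a list of three; "turn": the turn about the tool's z in rad. In form: [{"claw": claw, "delta_pos": [dx, dy, dz], "turn": turn}, ...]. A call has 1 to 8 rows; each row shifts and turns the commanded pose from where the row before left it, along the tool's axes as they then stand; what a row does not reach is not made up. A row lasts 1/12 s, in which the tool goes at most 41.7 mm and 7.16 degrees, less where a joint would pass 70% of its speed; a pose out of reach is approached as far as the arm can. A call is refused whole if a number of a shift passes 41.7 or a number of a turn 0.125, either way. A call with a gripper value outside its range is refused whole. The fingers move at their own pace and stop on an object; "force" is the grip in N (left out, the last holds). Time passes only in rows, so rows that do not move let the fingers close. It gives the time, the measured TCP pose, the force, the opening and the grip force at its end, in the units of the state.
- sense(): the state, without advancing time (a new reading comes with each control period).
- grab_frame(name): name is "side" or "top" or "wrist"; returns a dict with "img" (384x512x3 uint8, red, green, blue), "vertical_fov" (degrees; the focal length in pixels is half the picture's height over the tangent of half this angle, whatever the lens; pixels are square), "cx", "cy" (the principal point, pixels), "R" (3x3) and "t" (3): a world point X has camera coordinates R X + t. Camera axes: x right, y down, z forward; pixel columns grow to the right and rows downward; lengths in mm; the calibration is good to about 2 mm. A picture is of the moment at which its call begins. There is no depth.
- sign_off(): hands the job in; it is judged then, once.
The state is a dict: "clock": time; "qpos": joint angles; "qvel": joint speeds; "joint_efforts": joint torques, N m; "eef_pos": TCP position; "tcp_rot": TCP orientation; "contact_force": force on the tool from outside, world axes, zero at the start; "wrist_torque": the same for the moment, N m; "opening": opening from 0.0 (shut) to 1.0 (fully open); "grasp_force": force on a finger pad.
Only numpy, scipy, OpenCV 4.12 (cv2) and the standard library are available. Lean on these libraries where they do the work, as an engineer would, in place of code of your own. Each camera call takes 0.05 s, during which the arm holds its last target. There are 200 camera calls.

## Working session

There is one attempt and no reset: what is moved stays moved. The work goes in short steps, Python scripts to look and compute and a tool call to move; the robot and the scene stay as the last step left them, time stands still between calls to the robot, and variables do not carry over. Pictures are saved under pics/ and viewed, at most 10 in all, crops included, and the job is handed in when it is done.

Besides the shell and the picture viewer there is one more tool, called after "Call:" as name([rows], argument=value, ...), one row to a line, values as JSON. step_arm: Moves the arm, as the interface text tells. Its arguments: {"type":"object","properties":{"motion":{"type":"array","items":{"type":"object","properties":{"claw":{"type":"number"},"delta_pos":{"type":"array","items":{"type":"number"}},"turn":{"type":"number"}}}},"force":{"type":"number"}},"required":["motion"]}

```bash
mkdir -p pics; ls
python3 - <<'E'
from rig import *
import cv2,numpy as np,pickle
s=sense();print(s)
fs={}
for n in("side","top","wrist"):
    f=grab_frame(n);fs[n]=f
    print(n,f["vertical_fov"],f["cx"],f["cy"],np.round(f["R"],3).tolist(),np.round(f["t"],1))
pickle.dump(fs,open("f0.pkl","wb"))
for n in("side","top"):cv2.imwrite(f"pics/{n}0.png",cv2.resize(fs[n]["img"][:,:,::-1],(800,600),interpolation=cv2.INTER_CUBIC))
E
```

```text
pics
{'clock': 0.0, 'qpos': array([-1.11940150e+00,  3.53647714e-01,  1.63413973e+00, -1.15599157e-05,
        1.15518171e+00, -2.39664975e-03]), 'qvel': array([-0.00158091,  0.00022344, -0.00134818, -0.00172547,  0.00206998,
       -0.00057816]), 'joint_efforts': array([ 5.32018712e-04, -6.05244398e+01, -3.42060435e+01,  4.51926292e-05,
        9.48228640e-03, -5.91211560e-06]), 'eef_pos': array([ 273.78233563, -561.32937156,  238.55954244]), 'tcp_rot': array([-3.14021613e+00,  7.27035562e-06,  4.53796161e-01]), 'contact_force': array([-0.08075005, -0.09764315,  0.34987962]), 'wrist_torque': array([-0.00584175, -0.01615467, -0.03663786]), 'grasp_force': 0.0, 'opening': 1.003323541889245}
side 51.770563294328554 250.39718721199156 193.91180917263864 [[-0.834, -0.552, 0.002], [-0.385, 0.579, -0.719], [0.396, -0.6, -0.695]] [ 458.   268.4 1120.1]
top 49.4008576156216 258.15662705310484 193.70953965934996 [[-0.02, -1.0, 0.002], [-0.981, 0.02, -0.195], [0.195, -0.006, -0.981]] [  -5.4  557.8 1139.9]
wrist 60.169134033226285 256.6807602807871 190.6839656644887 [[0.439, -0.898, -0.002], [-0.858, -0.42, 0.296], [-0.267, -0.128, -0.955]] [-624.3  -39.3  380.3]
```

View pics/side0.png

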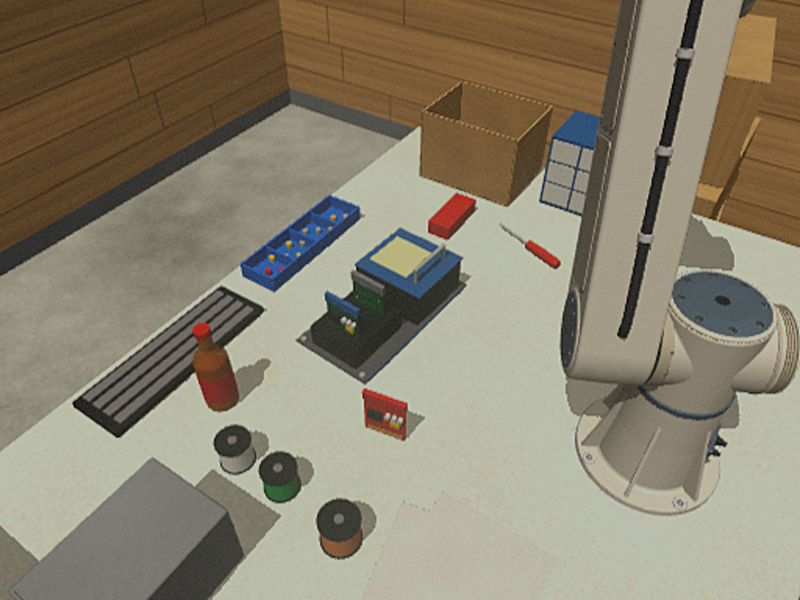

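View pics/top0.png

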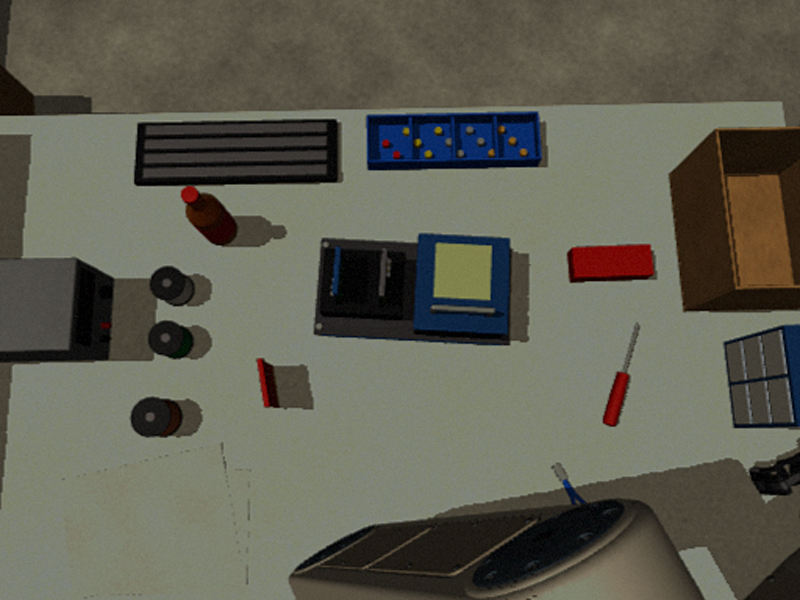

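The side view shows the blue card nearest the bottle (345,310 of the 800x600 view) and the grey card beside the lid (367,290). The top view shows the blue rail at about (336,270), the grey at (384,272), the lid spanning (415–510, 235–342) and its bar at (465,310). The red look-alike stands apart at (265,383).

```bash
cat > h.py <<'E'
import numpy as np,cv2
def K(f):
    F=f["img"].shape[0]/2/np.tan(np.radians(f["vertical_fov"]/2));return F
def ray(f,uv):
    F=K(f);R=np.array(f["R"]);c=-R.T@np.array(f["t"])
    d=R.T@np.array([(uv[0]-f["cx"])/F,(uv[1]-f["cy"])/F,1]);return c,d/np.linalg.norm(d)
def onz(f,uv,z):
    c,d=ray(f,uv);return c+d*(z-c[2])/d[2]
def tri(a,b):
    A=np.zeros((3,3));y=np.zeros(3)
    for c,d in(a,b):
        P=np.eye(3)-np.outer(d,d);A+=P;y+=P@c
    return np.linalg.solve(A,y)
def proj(f,X):
    p=np.array(f["R"])@X+np.array(f["t"]);F=K(f);return np.array([f["cx"]+F*p[0]/p[2],f["cy"]+F*p[1]/p[2]])
def blobs(f,lo,hi,box,amin=8):
    m=cv2.inRange(cv2.cvtColor(f["img"],cv2.COLOR_RGB2HSV),lo,hi)
    M=np.zeros_like(m);x0,y0,x1,y1=box;M[y0:y1,x0:x1]=m[y0:y1,x0:x1]
    cs,_=cv2.findContours(M,cv2.RETR_EXTERNAL,cv2.CHAIN_APPROX_NONE)
    return sorted([c for c in cs if cv2.contourArea(c)>amin],key=cv2.contourArea,reverse=True)
E
python3 - <<'E'
from h import *;import pickle
fs=pickle.load(open("f0.pkl","rb"));t,s=fs["top"],fs["side"]
for n in fs:print(n,ray(fs[n],(256,192)))
lo,hi=(95,90,30),(125,255,255)
for f,box,z in((t,(195,145,335,225),0),(s,(200,140,300,215),0)):
    for c in blobs(f,lo,hi,box,5):
        r=cv2.minAreaRect(c);print("area",cv2.contourArea(c),"rect",r,"box",cv2.boxPoints(r).round(1).tolist())
        ap=cv2.approxPolyDP(c,2.5,True)[:,0]
        print([(p.tolist(),onz(f,p,96.5 if cv2.contourArea(c)>1500 else 140)[:2].round(1).tolist()) for p in ap])
im=np.hstack([cv2.resize(t["img"][145:225,195:335],None,fx=5,fy=5,interpolation=2)])
cv2.imwrite("pics/crop1.png",im[:,:,::-1])
E
```

```text
side (array([ 41.8130967 , 769.36926632, 970.89815797]), array([ 0.38580689, -0.6104795 , -0.69171369]))
top (array([ 324.460847  ,   -9.91279707, 1226.8378301 ]), array([ 1.99236231e-01, -6.09307611e-04, -9.79951301e-01]))
wrist (array([ 341.93199282, -528.67237104,  373.61889563]), array([-0.27091511, -0.1279236 , -0.95406528]))
area 3547.0 rect ((295.58978271484375, 181.29420471191406), (60.70545196533203, 61.283599853515625), 3.012787342071533) box [[263.70001220703125, 210.3000030517578], [266.8999938964844, 149.10000610351562], [327.5, 152.3000030517578], [324.29998779296875, 213.5]]
[([268, 150], [674.4, -46.8]), ([264, 209], [506.3, -31.6]), ([324, 213], [491.9, -195.5]), ([325, 153], [662.4, -207.1])]
area 88.5 rect ((214.5852813720703, 172.89117431640625), (4.2183074951171875, 30.06502914428711), 4.39870548248291) box [[211.3000030517578, 187.6999969482422], [213.60000610351562, 157.6999969482422], [217.8000030517578, 158.10000610351562], [215.5, 188.0]]
[([217, 158], [641.2, 92.9]), ([214, 158], [641.4, 101.0]), ([212, 179], [583.2, 106.3]), ([215, 188], [558.5, 98.3])]
ar
[... 873 characters left out ...]
a 116.5 rect ((218.18460083007812, 194.17691040039062), (24.80694580078125, 6.573840141296387), 29.744882583618164) box [[205.8000030517578, 190.89999389648438], [209.0, 185.1999969482422], [230.60000610351562, 197.5], [227.3000030517578, 203.1999969482422]]
[([208, 187], [640.3, 99.1]), ([209, 192], [624.0, 115.0]), ([228, 202], [551.0, 117.8]), ([228, 196], [565.9, 97.2])]
area 41.5 rect ((274.693115234375, 168.71725463867188), (3.155728578567505, 19.681779861450195), 48.36646270751953) box [[266.29998779296875, 174.10000610351562], [281.0, 161.0], [283.1000061035156, 163.39999389648438], [268.3999938964844, 176.39999389648438]]
[([281, 161], [516.9, -134.0]), ([268, 176], [513.4, -46.5])]
```

View pics/crop1.png

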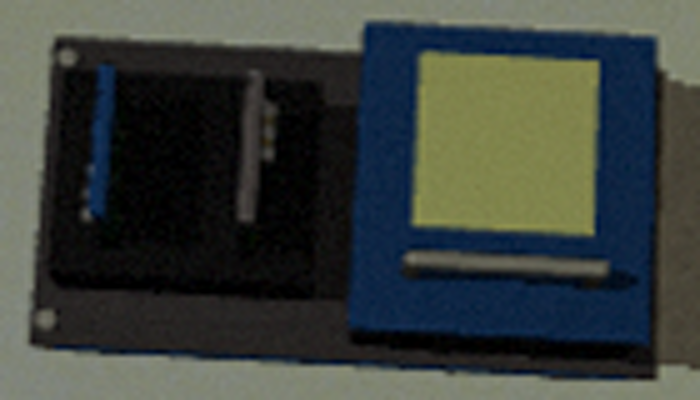

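The crop shows the blue rail from crop px (107,66) to (97,216) with its parts to the left. The bar runs from (405,265) to (608,270). That puts the unit yaw at about -0.084 rad and the card at about (602, 98). I'll move above the card with the tool aligned to it.

Call:
step_arm([
  {"claw": 60, "delta_pos": [0, 0, 0], "turn": -0.1076},
  {"claw": 60, "delta_pos": [0, 0, 0], "turn": -0.1076},
  {"claw": 60, "delta_pos": [0, 0, 0], "turn": -0.1076},
  {"claw": 60, "delta_pos": [0, 0, 0], "turn": -0.1076},
  {"claw": 60, "delta_pos": [0, 0, 0], "turn": -0.1076},
  {"claw": 60, "delta_pos": [0, 0, 0], "turn": 0},
  {"claw": 60, "delta_pos": [0, 0, 0], "turn": 0},
], force=40)

```text
clock: 0.73
eef_pos: [273.9, -561.6, 239.0]
tcp_rot: [-3.141, -0.0, 0.988]
contact_force: [0.4, -0.1, 0.2]
opening: 0.698
grasp_force: 0.0
```

Call:
step_arm([
  {"claw": 60, "delta_pos": [0, 0, 0], "turn": 0.12},
  {"claw": 60, "delta_pos": [0, 0, 0], "turn": 0.12},
  {"claw": 60, "delta_pos": [0, 0, 0], "turn": 0.12},
  {"claw": 60, "delta_pos": [0, 0, 0], "turn": 0.12},
  {"claw": 60, "delta_pos": [0, 0, 0], "turn": 0.12},
  {"claw": 60, "delta_pos": [0, 0, 0], "turn": 0.12},
  {"claw": 60, "delta_pos": [0, 0, 0], "turn": 0.12},
  {"claw": 60, "delta_pos": [0, 0, 0], "turn": 0.12},
])

```text
clock: 1.4
eef_pos: [273.9, -561.7, 239.1]
tcp_rot: [-3.141, 0.0, 0.022]
contact_force: [-0.0, -0.2, -0.1]
opening: 0.706
grasp_force: 0.0
```

Call:
step_arm([
  {"claw": 60, "delta_pos": [0, 0, 0], "turn": 0.114},
  {"claw": 60, "delta_pos": [13.6, -34.2, 0], "turn": 0},
  {"claw": 60, "delta_pos": [13.6, -34.2, 0], "turn": 0},
  {"claw": 60, "delta_pos": [13.6, -34.2, 0], "turn": 0},
  {"claw": 60, "delta_pos": [13.6, -34.2, 0], "turn": 0},
  {"claw": 60, "delta_pos": [13.6, -34.2, 0], "turn": 0},
  {"claw": 60, "delta_pos": [13.6, -34.2, 0], "turn": 0},
  {"claw": 60, "delta_pos": [13.6, -34.2, 0], "turn": 0},
])

```text
clock: 2.07
eef_pos: [388.9, -329.3, 239.4]
tcp_rot: [3.141, -0.0, -0.087]
contact_force: [1.0, 0.4, 0.5]
opening: 0.7
grasp_force: 0.0
```

Call:
step_arm([
  {"claw": 60, "delta_pos": [13.6, -34.2, 0], "turn": 0},
  {"claw": 60, "delta_pos": [13.6, -34.2, 0], "turn": 0},
  {"claw": 60, "delta_pos": [13.6, -34.2, 0], "turn": 0},
  {"claw": 60, "delta_pos": [13.6, -34.2, 0], "turn": 0},
  {"claw": 60, "delta_pos": [13.6, -34.2, 0], "turn": 0},
  {"claw": 60, "delta_pos": [13.6, -34.2, 0], "turn": 0},
  {"claw": 60, "delta_pos": [13.6, -34.2, 0], "turn": 0},
])

```text
clock: 2.65
eef_pos: [503.6, -98.4, 239.5]
tcp_rot: [3.141, -0.0, -0.086]
contact_force: [0.1, -0.1, 0.4]
opening: 0.702
grasp_force: 0.0
```

Call:
step_arm([
  {"claw": 60, "delta_pos": [13.5, -34.1, 0], "turn": 0},
  {"claw": 60, "delta_pos": [13.5, -34.1, 0], "turn": 0},
  {"claw": 60, "delta_pos": [13.5, -34.1, 0], "turn": 0},
  {"claw": 60, "delta_pos": [13.5, -34.1, 0], "turn": 0},
  {"claw": 60, "delta_pos": [13.5, -34.1, 0], "turn": 0},
  {"claw": 60, "delta_pos": [13.5, -34.1, 0], "turn": 0},
  {"claw": 60, "delta_pos": [0, 0, 0], "turn": 0},
])

```text
clock: 3.23
eef_pos: [603.0, 102.4, 239.3]
tcp_rot: [-3.139, -0.002, -0.083]
contact_force: [-0.6, -0.7, 1.2]
opening: 0.704
grasp_force: 0.0
```

Run:
```python
from rig import *
from h import *;import pickle
f=grab_frame("wrist");pickle.dump(f,open("w1.pkl","wb"))
print(ray(f,(256,192)),sense()["eef_pos"],sense()["qpos"])
cv2.imwrite("pics/w1.png",cv2.resize(f["img"][:,:,::-1],(800,600),interpolation=2))
```

```text
(array([678.18124944,  95.544857  , 374.40281048]), array([-0.2967501 ,  0.02961717, -0.95449578])) [601.62001337  99.99527651 238.97052656] [1.61964849e-01 3.29703438e-01 1.66779449e+00 5.60516097e-04
 1.14357432e+00 1.81498649e+00]
```

View pics/w1.png

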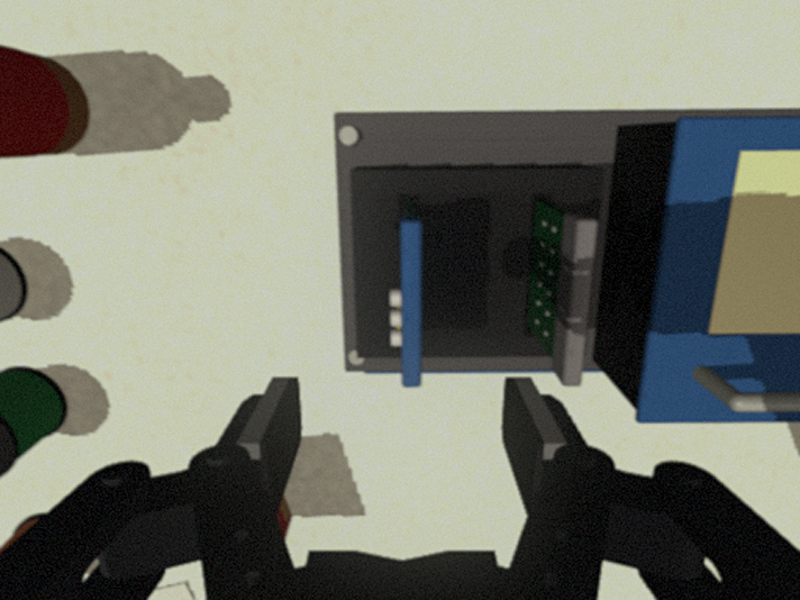

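The wrist view shows the blue rail at (411, 220–385), well aligned with the image and centred between the fingers. The parts face left at (395,315), and the lid is on the right. I'll measure the rail and unit from here.

Run:
```python
from h import *;import pickle
f=pickle.load(open("w1.pkl","rb"));lo,hi=(100,90,40),(125,255,255)
for c in blobs(f,lo,hi,(250,130,275,250),50):
    p=c[:,0].astype(float);print(cv2.contourArea(c),cv2.minAreaRect(c))
    rows=np.unique(p[:,1])
    for r in rows[[2,10,len(rows)//2,-25,-8,-3]]:
        xs=p[p[:,1]==r,0];print(r,xs.min(),xs.max(),onz(f,((xs.min()+xs.max())/2+.0,r),140)[:2].round(1))
    print("ends",onz(f,(263,rows[0]),140)[:2],onz(f,(263,rows[-1]),140)[:2])
for u,z in(((349,135),8),((356,357),8),((335,113),8),((677,118),96.5),((637,421),96.5),((352,168),60),((614,165),60)):
    print(u,onz(f,np.array(u)*.64,z)[:2].round(1))
```

```text
1283.0 ((262.5, 192.5), (107.0, 15.0), 90.0)
141.0 256.0 268.0 [642.6  95.5]
149.0 256.0 270.0 [636.9  95.2]
193.0 258.0 270.0 [604.1  97. ]
222.0 257.0 269.0 [581.   99.5]
239.0 258.0 267.0 [566.9 101. ]
244.0 259.0 267.0 [562.6 100.9]
ends [643.97694107  94.64771211] [560.88058897 101.0270029 ]
(349, 135) [683.4 131.6]
(356, 357) [521.3 144.4]
(335, 113) [698.1 139.3]
(677, 118) [676.6 -43.6]
(637, 421) [503.7 -32.4]
(352, 168) [664.  126.8]
(614, 165) [653.1 -27. ]
```

Call:
step_arm([
  {"claw": 50, "delta_pos": [0.6, 2, 30], "turn": 0},
  {"claw": 50, "delta_pos": [0, 0, 30], "turn": 0},
  {"claw": 50, "delta_pos": [0, 0, 20], "turn": 0},
  {"claw": 50, "delta_pos": [0, 0, 20], "turn": 0},
  {"claw": 50, "delta_pos": [0, 0, 20], "turn": 0},
  {"claw": 50, "delta_pos": [0, 0, 0], "turn": 0},
  {"claw": 50, "delta_pos": [0, 0, 0], "turn": 0},
])

```text
clock: 3.87
eef_pos: [600.0, 94.1, 118.7]
tcp_rot: [3.141, 0.003, -0.085]
contact_force: [0.7, -0.8, -0.7]
opening: 0.583
grasp_force: 0.0
```

Call:
step_arm([
  {"claw": 0, "delta_pos": [0, 0, 0], "turn": 0},
  {"claw": 0, "delta_pos": [0, 0, 0], "turn": 0},
  {"claw": 0, "delta_pos": [0, 0, 0], "turn": 0},
  {"claw": 0, "delta_pos": [0, 0, 0], "turn": 0},
  {"claw": 0, "delta_pos": [0, 0, 0], "turn": 0},
  {"claw": 0, "delta_pos": [0, 0, 0], "turn": 0},
], force=40)

```text
clock: 4.37
eef_pos: [602.0, 95.8, 120.8]
tcp_rot: [-3.14, -0.002, -0.082]
contact_force: [-0.7, 4.7, 7.0]
opening: 0.109
grasp_force: 39.0
```

Call:
step_arm([
  {"claw": 0, "delta_pos": [0, -1.5, 0], "turn": 0},
  {"claw": 0, "delta_pos": [0, 0, 0], "turn": 0},
  {"claw": 0, "delta_pos": [0, 0, 0], "turn": 0},
])

```text
clock: 4.62
eef_pos: [602.0, 96.7, 120.8]
tcp_rot: [-3.141, -0.002, -0.082]
contact_force: [-0.8, -0.3, 7.4]
opening: 0.111
grasp_force: 39.1
```

Call:
step_arm([
  {"claw": 0, "delta_pos": [0, 0, 0], "turn": 0},
])

```text
clock: 4.7
eef_pos: [602.0, 96.7, 120.8]
tcp_rot: [-3.141, -0.002, -0.082]
contact_force: [-0.1, 0.3, 8.5]
opening: 0.108
grasp_force: 39.1
```

Call:
step_arm([
  {"claw": 0, "delta_pos": [0, 0, -3], "turn": 0},
  {"claw": 0, "delta_pos": [0, 0, -8], "turn": 0},
  {"claw": 0, "delta_pos": [0, 0, -10], "turn": 0},
  {"claw": 0, "delta_pos": [0, 0, -10], "turn": 0},
  {"claw": 0, "delta_pos": [0, 0, -10], "turn": 0},
  {"claw": 0, "delta_pos": [0, 0, -10], "turn": 0},
  {"claw": 0, "delta_pos": [0, 0, -10], "turn": 0},
  {"claw": 0, "delta_pos": [0, 0, 0], "turn": 0},
])

```text
clock: 5.37
eef_pos: [602.5, 96.7, 183.0]
tcp_rot: [-3.141, -0.004, -0.082]
contact_force: [0.7, 0.3, -0.6]
opening: 0.107
grasp_force: 39.0
```

Run:
```python
from rig import *
from h import *;import pickle
s=sense();print({k:s[k] for k in("eef_pos","contact_force","opening","grasp_force")})
f=grab_frame("side");cv2.imwrite("pics/s2.png",cv2.resize(f["img"][120:270,150:350,::-1],None,fx=4,fy=4,interpolation=2))
```

```text
{'eef_pos': array([602.45405449,  96.69456755, 183.02901389]), 'contact_force': array([ 0.71355092,  0.28854758, -0.64080562]), 'opening': 0.10656383671117885, 'grasp_force': 38.99751126766205}
```

View pics/s2.png

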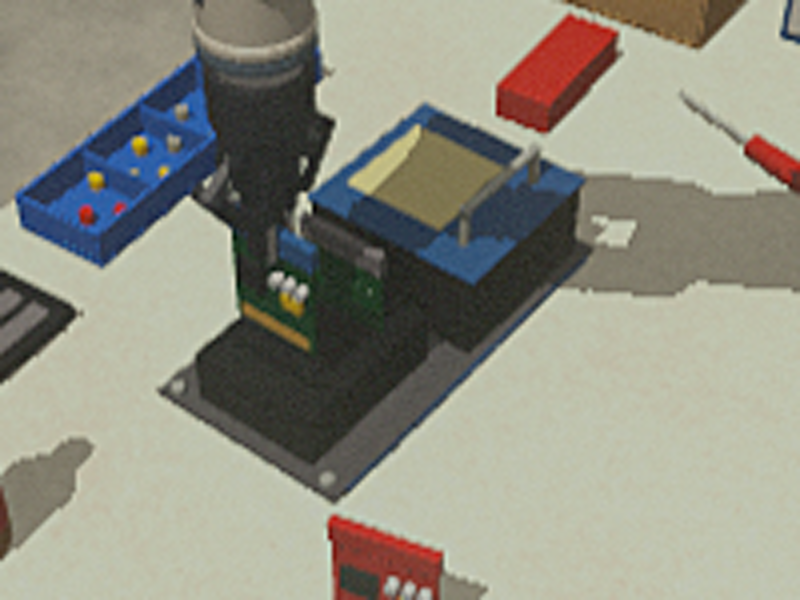

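The card is clear of the dock: gold edge at (275,325), parts on its left face, grip symmetrical. Next is the half turn of -π, in 26 rows.

Call:
step_arm([
  {"claw": 0, "delta_pos": [0, 0, 0], "turn": -0.06},
  {"claw": 0, "delta_pos": [0, 0, 0], "turn": -0.12},
  {"claw": 0, "delta_pos": [0, 0, 0], "turn": -0.12},
  {"claw": 0, "delta_pos": [0, 0, 0], "turn": -0.12},
  {"claw": 0, "delta_pos": [0, 0, 0], "turn": -0.12},
  {"claw": 0, "delta_pos": [0, 0, 0], "turn": -0.12},
  {"claw": 0, "delta_pos": [0, 0, 0], "turn": -0.12},
  {"claw": 0, "delta_pos": [0, 0, 0], "turn": -0.12},
])

```text
clock: 6.08
eef_pos: [600.7, 96.4, 179.6]
tcp_rot: [-3.141, 0.001, 0.824]
contact_force: [0.3, 0.3, -1.2]
opening: 0.108
grasp_force: 38.9
```

Call:
step_arm([
  {"claw": 0, "delta_pos": [0, 0, 0], "turn": -0.12},
  {"claw": 0, "delta_pos": [0, 0, 0], "turn": -0.12},
  {"claw": 0, "delta_pos": [0, 0, 0], "turn": -0.12},
  {"claw": 0, "delta_pos": [0, 0, 0], "turn": -0.12},
  {"claw": 0, "delta_pos": [0, 0, 0], "turn": -0.12},
  {"claw": 0, "delta_pos": [0, 0, 0], "turn": -0.12},
  {"claw": 0, "delta_pos": [0, 0, 0], "turn": -0.12},
  {"claw": 0, "delta_pos": [0, 0, 0], "turn": -0.12},
])

```text
clock: 6.75
eef_pos: [600.7, 96.4, 179.6]
tcp_rot: [-3.14, -0.0, 1.784]
contact_force: [-0.7, 1.3, -1.7]
opening: 0.107
grasp_force: 38.9
```

Call:
step_arm([
  {"claw": 0, "delta_pos": [0, 0, 0], "turn": -0.12},
  {"claw": 0, "delta_pos": [0, 0, 0], "turn": -0.12},
  {"claw": 0, "delta_pos": [0, 0, 0], "turn": -0.12},
  {"claw": 0, "delta_pos": [0, 0, 0], "turn": -0.12},
  {"claw": 0, "delta_pos": [0, 0, 0], "turn": -0.12},
  {"claw": 0, "delta_pos": [0, 0, 0], "turn": -0.12},
  {"claw": 0, "delta_pos": [0, 0, 0], "turn": -0.12},
  {"claw": 0, "delta_pos": [0, 0, 0], "turn": -0.12},
])

```text
clock: 7.42
eef_pos: [600.7, 96.4, 179.6]
tcp_rot: [-3.141, -0.001, 2.744]
contact_force: [-0.1, 0.7, -2.0]
opening: 0.105
grasp_force: 38.9
```

Call:
step_arm([
  {"claw": 0, "delta_pos": [0, 0, 0], "turn": -0.12},
  {"claw": 0, "delta_pos": [0, 0, 0], "turn": -0.12},
  {"claw": 0, "delta_pos": [0, 0, 0], "turn": -0.0816},
  {"claw": 0, "delta_pos": [0, 0, 0], "turn": 0},
  {"claw": 0, "delta_pos": [0, 0, 0], "turn": 0},
  {"claw": 0, "delta_pos": [0, 0, 0], "turn": 0},
])

```text
clock: 7.92
eef_pos: [600.9, 96.5, 179.9]
tcp_rot: [-3.141, -0.001, 3.056]
contact_force: [0.7, 0.0, -1.4]
opening: 0.112
grasp_force: 38.9
```

Run:
```python
from rig import *
from h import *;import pickle
s=sense();print({k:s[k] for k in("eef_pos","tcp_rot","qpos","contact_force","opening","grasp_force")})
f=grab_frame("wrist");a=f["img"][:,:,::-1]
f=grab_frame("side");b=cv2.resize(f["img"][140:236,180:308,::-1],(512,384),interpolation=2)
cv2.imwrite("pics/s3.png",cv2.resize(np.hstack([a,b]),(800,300),interpolation=cv2.INTER_AREA))
```

```text
{'eef_pos': array([600.93007509,  96.4696708 , 179.94366651]), 'tcp_rot': array([-3.14145167e+00, -5.87761305e-04,  3.05649995e+00]), 'qpos': array([ 1.56709130e-01,  3.89026181e-01,  1.72353310e+00,  4.49867524e-06,
        1.02963779e+00, -1.32899685e+00]), 'contact_force': array([ 0.67071106,  0.0468034 , -1.40899345]), 'opening': 0.11187903314055847, 'grasp_force': 38.91212046146393}
```

View pics/s3.png

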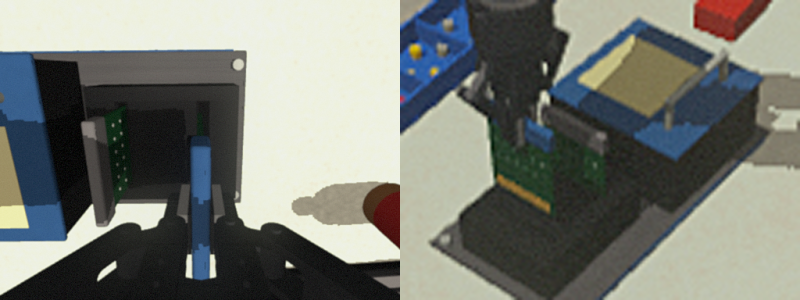

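Turned: the wrist half shows the parts hidden toward the lid, and the side half shows the bare green face with the card upright and over the slot. Lowering now.

Call:
step_arm([
  {"claw": 0, "delta_pos": [-1.2, 0.4, 10], "turn": 0},
  {"claw": 0, "delta_pos": [0, 0, 10], "turn": 0},
  {"claw": 0, "delta_pos": [0, 0, 6], "turn": 0},
  {"claw": 0, "delta_pos": [0, 0, 4], "turn": 0},
  {"claw": 0, "delta_pos": [0, 0, 4], "turn": 0},
  {"claw": 0, "delta_pos": [0, 0, 4], "turn": 0},
  {"claw": 0, "delta_pos": [0, 0, 2], "turn": 0},
  {"claw": 0, "delta_pos": [0, 0, 0], "turn": 0},
])

```text
clock: 8.68
eef_pos: [605.6, 97.2, 147.2]
tcp_rot: [3.14, 0.008, 3.059]
contact_force: [-14.5, -2.0, 56.4]
opening: 0.106
grasp_force: 53.7
```

Call:
step_arm([
  {"claw": 0, "delta_pos": [0, 0, -10], "turn": 0},
  {"claw": 0, "delta_pos": [0, 0, -6], "turn": 0},
  {"claw": 0, "delta_pos": [0, 0, 0], "turn": 0},
  {"claw": 0, "delta_pos": [0, 0, 0], "turn": 0},
])

```text
clock: 9.02
eef_pos: [602.1, 96.8, 155.6]
tcp_rot: [-3.142, -0.001, 3.059]
contact_force: [0.1, 0.6, -1.9]
opening: 0.11
grasp_force: 43.7
```

Run:
```python
from rig import *
from h import *;import pickle
s=sense();print({k:s[k] for k in("eef_pos","tcp_rot","contact_force","opening","grasp_force")})
d={n:grab_frame(n) for n in("wrist","side","top")};pickle.dump(d,open("d4.pkl","wb"))
a=cv2.resize(d["wrist"]["img"][100:380,100:320,::-1],(440,560),interpolation=2)
b=cv2.resize(d["side"]["img"][150:262,190:260,::-1],(350,560),interpolation=2)
cv2.imwrite("pics/s4.png",np.hstack([a,b]))
```

```text
{'eef_pos': array([602.11737618,  96.80666658, 155.61651699]), 'tcp_rot': array([-3.14150868e+00, -5.72573714e-04,  3.05927261e+00]), 'contact_force': array([ 0.14738854,  0.55106791, -1.90994453]), 'opening': 0.10968068516339669, 'grasp_force': 43.69755506515503}
```

View pics/s4.png

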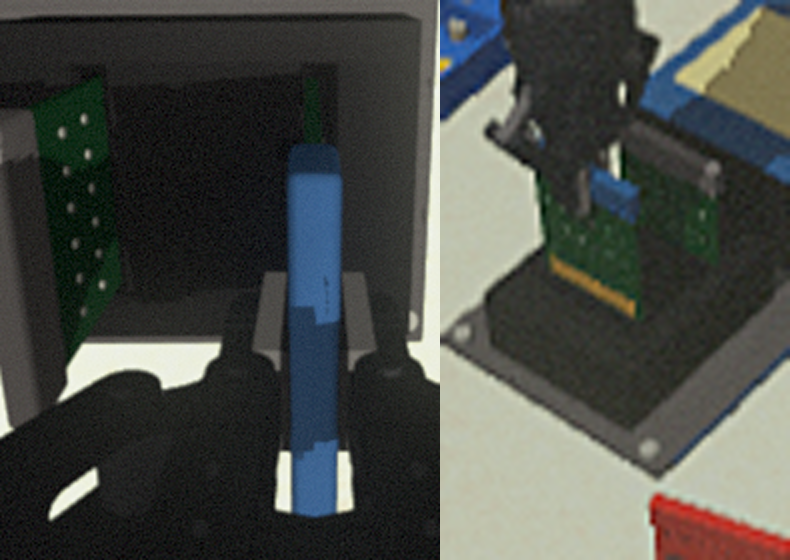

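The wrist half shows the board's far edge at crop (312,110). The dark slot behind it spans about 300–337, so the slot looks slightly to the right (+y) of the board. I'll measure the offset from pixel profiles.

Run:
```python
from h import *;import pickle
f=pickle.load(open("d4.pkl","rb"))["wrist"];im=f["img"].astype(int)
for r in(131,134,138,142,148):print(r,"sum",im[r-1:r+2,242:276].sum(2).mean(0).round().astype(int).tolist());print("   g-r",(im[r-1:r+2,242:276,1]-im[r-1:r+2,242:276,0]).mean(0).round().astype(int).tolist())
print("grey slot");
for r in(131,134,138):print(r,im[r-1:r+2,130:160].sum(2).mean(0).round().astype(int).tolist(),(im[r-1:r+2,130:160,1]-im[r-1:r+2,130:160,0]).mean(0).round().astype(int).tolist())
print("col256",im[120:150,254:259].sum(2).mean(1).round().astype(int).tolist())
print("col264",im[120:175,263:267].sum(2).mean(1).round().astype(int).tolist())
# predicted vertices: unit axes yaw -.08, tool at 602.1,96.8
ux=np.array([np.cos(-.081),np.sin(-.081),0]);c=np.array([602.1,96.8,0]);uy=np.array([-ux[1],ux[0],0])
for z in(62,75,100,118):
  print(z,[proj(f,c+40*ux+s*uy+[0,0,z]).round(1).tolist() for s in(-2,2)])
print("slot far end z60",[proj(f,c+43*ux+s*uy+[0,0,60]).round(1).tolist() for s in(-6.5,-3.5,3.5,6.5)])
```

```text
131 sum [122, 124, 126, 130, 120, 119, 138, 127, 105, 117, 100, 99, 126, 109, 94, 111, 127, 108, 112, 108, 120, 115, 107, 112, 111, 119, 119, 121, 143, 137, 134, 139, 141, 146]
   g-r [-3, 1, -2, 1, 0, 0, 1, -1, -1, -1, -2, 0, -1, 0, -2, -1, -1, -1, -1, 0, -2, -1, -1, -1, -1, -1, -1, 0, -2, -3, -1, -1, 0, -1]
134 sum [126, 113, 124, 130, 121, 123, 117, 118, 98, 93, 89, 95, 82, 93, 81, 85, 81, 75, 75, 87, 75, 88, 77, 76, 87, 80, 100, 124, 133, 127, 137, 131, 121, 138]
   g-r [-2, -2, -1, 0, 0, -1, -1, 0, 1, -1, -1, -2, -1, 1, -1, 1, -2, -3, 0, -2, 1, 0, -1, 1, 1, 1, -3, 1, -1, 3, 1, -2, 1, -2]
138 sum [77, 72, 78, 83, 61, 78, 67, 79, 55, 94, 88, 75, 84, 85, 77, 68, 69, 80, 88, 75, 85, 70, 75, 88, 77, 83, 97, 127, 117, 131, 129, 131, 129, 133]
   g-r [-2, 2, 0, 1, -1, 3, -3, 2, 0, -2, 0, 4, 6, 4, 6, 4, 1, 1, 0, -3, 4, -1, -3, 1, -4, -3, -2, 0, -1, 0, 1, 2, 0, -2]
142 sum [67, 74, 64, 60, 69, 87, 67, 73, 54, 89, 86, 75, 74, 78, 71, 80, 83, 92, 70, 81, 93, 73, 71, 75, 87, 80, 97, 119, 133, 128, 134, 125, 136, 123]
   g-r [0, -2, -3, 0, 2, 1, 1, 1, -3, 1, 11, 14, 17, 15, 20, 19, 17, 3, 0,
[... 976 characters left out ...]
0, 1, -4, 1, 0, -1, -3, -2, 1, -1, 3, 1, 8, 11, 20, 18, 10, 3, 2, -1, -3, 1, -2, 1, 3, -2]
col256 [148, 146, 144, 146, 134, 133, 139, 141, 138, 147, 133, 114, 93, 76, 87, 90, 79, 74, 81, 75, 71, 82, 62, 88, 59, 88, 84, 75, 84, 66]
col264 [145, 149, 156, 146, 140, 145, 152, 152, 144, 144, 132, 113, 89, 78, 83, 86, 72, 75, 85, 72, 74, 82, 66, 81, 73, 74, 82, 77, 75, 71, 74, 73, 78, 74, 70, 77, 72, 53, 81, 82, 75, 70, 53, 78, 75, 65, 64, 82, 72, 74, 70, 72, 98, 122, 134]
62 [[254.1, 246.7], [259.4, 246.7]]
75 [[254.0, 254.9], [259.5, 254.9]]
100 [[253.7, 273.3], [259.9, 273.3]]
118 [[253.5, 289.3], [260.2, 289.3]]
slot far end z60 [[248.3, 249.1], [252.2, 249.1], [261.3, 249.1], [265.2, 249.1]]
```

Run:
```python
from h import *;import pickle
f=pickle.load(open("d4.pkl","rb"))["wrist"]
ux=np.array([np.cos(-.081),np.sin(-.081),0]);c=np.array([602.1,96.8,0]);uy=np.array([-ux[1],ux[0],0])
for z in(62,66,75,100):
  print(z,[proj(f,c-40*ux+s*uy+[0,0,z]).round(1).tolist() for s in(-2,2)])
for a in(46,43):print("slot end z60",a,[proj(f,c-a*ux+s*uy+[0,0,60]).round(1).tolist() for s in(-6.5,-3.5,3.5,6.5)])
# measured: slot outer edges
for u in((250,135),(268.7,135),(259,131.5),(252,140),(259,140)):
  p=onz(f,u,60)-c;print(u,"rel x,y",(p@ux).round(1),(p@uy).round(1))
for u in((252,145),(259.3,145)):
  p=onz(f,u,68)-c;print("board",u,(p@ux).round(1),(p@uy).round(1))
# grey slot outer edges
for u in((135.5,134),(152.7,134)):
  p=onz(f,u,60)-c;print("grey",u,(p@ux).round(1),(p@uy).round(1))
# dock outline at z60, rail ends at z from tool
```

```text
62 [[253.8, 141.8], [259.6, 141.8]]
66 [[253.8, 142.7], [259.7, 142.7]]
75 [[253.7, 144.9], [259.8, 144.9]]
100 [[253.3, 151.9], [260.2, 151.9]]
slot end z60 46 [[247.3, 132.7], [251.6, 132.7], [261.8, 132.7], [266.1, 132.7]]
slot end z60 43 [[247.3, 137.1], [251.7, 137.1], [261.8, 137.1], [266.1, 137.1]]
(250, 135) rel x,y -44.4 -4.6
(268.7, 135) rel x,y -44.4 8.3
(259, 131.5) rel x,y -46.8 1.6
(252, 140) rel x,y -41.0 -3.3
(259, 140) rel x,y -41.0 1.6
board (252, 145) -38.8 -3.2
board (259.3, 145) -38.8 1.7
grey (135.5, 134) -45.1 -83.8
grey (152.7, 134) -45.1 -71.9
```

The slot mouth centre is about +1.9 mm and the board about -0.7 mm relative to the tool. I'll shift +2.6 mm along unit y and lower again.

Call:
step_arm([
  {"claw": 0, "delta_pos": [0.5, 2.6, 0], "turn": 0},
  {"claw": 0, "delta_pos": [0, 0, 4], "turn": 0},
  {"claw": 0, "delta_pos": [0, 0, 4], "turn": 0},
  {"claw": 0, "delta_pos": [0, 0, 3], "turn": 0},
  {"claw": 0, "delta_pos": [0, 0, 3], "turn": 0},
  {"claw": 0, "delta_pos": [0, 0, 0], "turn": 0},
], force=60)

```text
clock: 9.67
eef_pos: [601.6, 99.4, 141.3]
tcp_rot: [-3.141, -0.001, 3.059]
contact_force: [-0.2, 0.0, -1.1]
opening: 0.106
grasp_force: 62.6
```

Passing freely now, with the bottom edge inside the slot. Continuing down.

Call:
step_arm([
  {"claw": 0, "delta_pos": [0, 0, 4], "turn": 0},
  {"claw": 0, "delta_pos": [0, 0, 4], "turn": 0},
  {"claw": 0, "delta_pos": [0, 0, 4], "turn": 0},
  {"claw": 0, "delta_pos": [0, 0, 3], "turn": 0},
  {"claw": 0, "delta_pos": [0, 0, 2], "turn": 0},
  {"claw": 0, "delta_pos": [0, 0, 0], "turn": 0},
])

```text
clock: 10.17
eef_pos: [601.8, 99.4, 124.7]
tcp_rot: [-3.141, -0.001, 3.059]
contact_force: [-1.1, 0.2, -1.1]
opening: 0.111
grasp_force: 62.6
```

Call:
step_arm([
  {"claw": 0, "delta_pos": [0, 0, 2], "turn": 0},
  {"claw": 0, "delta_pos": [0, 0, 2], "turn": 0},
  {"claw": 0, "delta_pos": [0, 0, 2], "turn": 0},
  {"claw": 0, "delta_pos": [0, 0, 2], "turn": 0},
  {"claw": 0, "delta_pos": [0, 0, 0], "turn": 0},
  {"claw": 0, "delta_pos": [0, 0, 0], "turn": 0},
])

```text
clock: 10.67
eef_pos: [602.3, 99.6, 118.2]
tcp_rot: [3.141, 0.001, 3.059]
contact_force: [-3.3, -0.5, 8.5]
opening: 0.107
grasp_force: 64.3
```

Call:
step_arm([
  {"claw": 0, "delta_pos": [0, 0, 2], "turn": 0},
  {"claw": 0, "delta_pos": [0, 0, 0], "turn": 0},
  {"claw": 0, "delta_pos": [0, 0, 0], "turn": 0},
])

```text
clock: 10.92
eef_pos: [602.5, 99.7, 118.0]
tcp_rot: [3.141, 0.001, 3.059]
contact_force: [-8.6, -0.6, 25.5]
opening: 0.11
grasp_force: 67.0
```

Call:
step_arm([
  {"claw": 50, "delta_pos": [0, 0, 0], "turn": 0},
  {"claw": 50, "delta_pos": [0, 0, 0], "turn": 0},
  {"claw": 50, "delta_pos": [0, 0, 0], "turn": 0},
  {"claw": 50, "delta_pos": [0, 0, 0], "turn": 0},
  {"claw": 50, "delta_pos": [0, 0, 0], "turn": 0},
  {"claw": 50, "delta_pos": [0, 0, 0], "turn": 0},
])

```text
clock: 11.42
eef_pos: [602.0, 99.4, 115.0]
tcp_rot: [-3.141, -0.0, 3.059]
contact_force: [-0.9, -0.9, 0.3]
opening: 0.584
grasp_force: 0.0
```

Call:
step_arm([
  {"claw": 50, "delta_pos": [0, 0, -20], "turn": 0},
  {"claw": 50, "delta_pos": [0, 0, -20], "turn": 0},
  {"claw": 50, "delta_pos": [0, 0, -40], "turn": 0},
  {"claw": 50, "delta_pos": [0, 0, -40], "turn": 0},
  {"claw": 50, "delta_pos": [0, 0, 0], "turn": 0},
  {"claw": 50, "delta_pos": [0, 0, 0], "turn": 0},
])

```text
clock: 11.92
eef_pos: [603.7, 99.7, 238.0]
tcp_rot: [3.14, 0.005, 3.059]
contact_force: [0.1, 0.2, -1.1]
opening: 0.59
grasp_force: 0.0
```

Run:
```python
from rig import *
from h import *;import pickle
s=sense();print({k:s[k] for k in("eef_pos","tcp_rot","contact_force","opening")})
d={n:grab_frame(n) for n in("wrist","side","top")};pickle.dump(d,open("d5.pkl","wb"))
a=cv2.resize(d["wrist"]["img"][:,:,::-1],(512,384))
b=cv2.resize(d["side"]["img"][150:246,190:260,::-1],(280,384),interpolation=2)
cv2.imwrite("pics/s5.png",np.hstack([a,b]))
f=d["wrist"]
for c in blobs(f,(100,90,40),(125,255,255),(230,100,290,260),50):
    r=cv2.minAreaRect(c);p=c[:,0];print(r)
    for q in (p[p[:,1].argmin()],p[p[:,1].argmax()]):
        k=p[abs(p[:,1]-q[1])<4];k=[(k[:,0].min()+k[:,0].max())/2,q[1]];print(k,onz(f,k,140)[:2].round(1))
```

```text
{'eef_pos': array([603.65909151,  99.69917108, 237.98836367]), 'tcp_rot': array([3.14030926, 0.00506233, 3.05935546]), 'contact_force': array([ 0.09213677,  0.1917903 , -1.10743699]), 'opening': 0.5898783635533668}
((257.0, 183.49996948242188), (13.999998092651367, 108.99998474121094), 0.0)
[np.float64(257.5), np.int32(129)] [556.1 104.3]
[np.float64(258.0), np.int32(238)] [639.1  98. ]
```

View pics/s5.png

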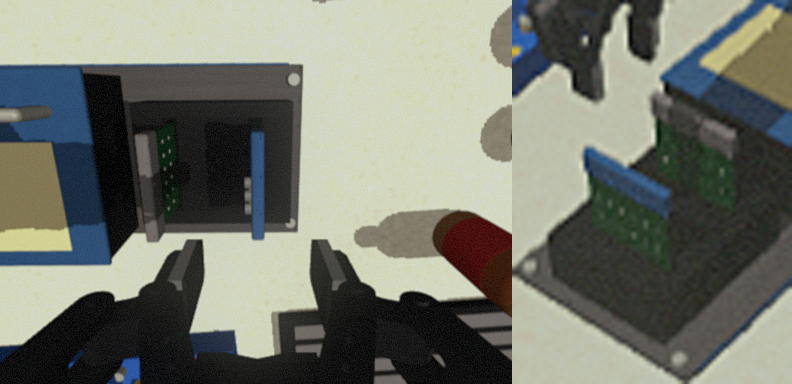

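The wrist view shows the blue rail at (257, 130–238) with its parts now at (247,195), on the lid side. The side view shows the bare face and the rail level with the grey one. I'll check the height against the first side picture.

Run:
```python
from h import *;import pickle
a=pickle.load(open("f0.pkl","rb"));d=pickle.load(open("d5.pkl","rb"))
for n,box in(("side",(200,178,235,208)),("top",(205,150,222,195))):
  for f in(a[n],d[n]):
    c=blobs(f,(95,90,30),(125,255,255),box,5)[0];r=cv2.minAreaRect(c);m=cv2.moments(c)
    print(n,[np.round(x,1).tolist() for x in r],cv2.contourArea(c),round(m["m10"]/m["m00"],2),round(m["m01"]/m["m00"],2))
f=a["side"];b=np.array([602,98,129.]);
for dv in([0,0,0],[-5,0,0],[0,3,0],[0,0,5]):print(dv,proj(f,b+dv).round(2),proj(a["top"],b+dv).round(2))
# dock slot measure / bar in wrist view (bar left end visible)
f=a["top"]
for u in((276,198),(316.6,199)):print("bar",onz(f,u,131.5).round(1))
m=a["top"]["img"][190:205,270:322].astype(int);print((m[:,:,2]-m[:,:,0])[:, ::6])
```

```text
side [[218.2, 194.2], [24.8, 6.6], 29.7] 116.5 218.75 194.58
side [[218.4, 194.7], [25.8, 6.6], 29.7] 118.0 218.63 194.98
top [[214.6, 172.9], [4.2, 30.1], 4.4] 88.5 214.73 172.28Traceback (most recent call last):
  File "<stdin>", line 5, in <module>
IndexError: list index out of range
```

Call:
step_arm([
  {"claw": 50, "delta_pos": [0, 0, 0], "turn": 0.121},
  {"claw": 50, "delta_pos": [0, 0, 0], "turn": 0.121},
  {"claw": 50, "delta_pos": [0, 0, 0], "turn": 0.121},
  {"claw": 50, "delta_pos": [0, 0, 0], "turn": 0.121},
  {"claw": 50, "delta_pos": [0, 0, 0], "turn": 0.121},
  {"claw": 50, "delta_pos": [0, 0, 0], "turn": 0.121},
  {"claw": 50, "delta_pos": [0, 0, 0], "turn": 0.121},
  {"claw": 50, "delta_pos": [0, 0, 0], "turn": 0.121},
])

```text
clock: 12.73
eef_pos: [601.1, 99.3, 233.2]
tcp_rot: [-3.138, -0.001, 2.085]
contact_force: [0.2, 0.7, -0.3]
opening: 0.586
grasp_force: 0.0
```

Call:
step_arm([
  {"claw": 50, "delta_pos": [0, 0, 0], "turn": 0.121},
  {"claw": 50, "delta_pos": [0, 0, 0], "turn": 0.121},
  {"claw": 50, "delta_pos": [0, 0, 0], "turn": 0.121},
  {"claw": 50, "delta_pos": [0, 0, 0], "turn": 0.121},
  {"claw": 50, "delta_pos": [0, 0, 0], "turn": 0.12},
  {"claw": 50, "delta_pos": [-36, -8.5, 0], "turn": 0},
  {"claw": 50, "delta_pos": [-36, -8.5, 0], "turn": 0},
  {"claw": 50, "delta_pos": [-36, -8.5, 0], "turn": 0},
])

```text
clock: 13.4
eef_pos: [566.2, -6.7, 233.2]
tcp_rot: [-3.138, 0.0, 1.489]
contact_force: [0.1, -0.1, 0.8]
opening: 0.586
grasp_force: 0.0
```

Call:
step_arm([
  {"claw": 50, "delta_pos": [-36, -8.5, 0], "turn": 0},
  {"claw": 50, "delta_pos": [-36, -8.5, 0], "turn": 0},
  {"claw": 50, "delta_pos": [-36, -8.5, 0], "turn": 0},
  {"claw": 50, "delta_pos": [0, 0, 0], "turn": 0},
  {"claw": 50, "delta_pos": [0, 0, 0], "turn": 0},
])

```text
clock: 13.82
eef_pos: [531.9, -113.1, 233.8]
tcp_rot: [-3.139, -0.0, 1.484]
contact_force: [-0.4, 0.8, -0.2]
opening: 0.588
grasp_force: 0.0
```

Run:
```python
from rig import *
from h import *;import pickle
s=sense();print({k:s[k] for k in("eef_pos","tcp_rot","contact_force","opening")})
a=pickle.load(open("f0.pkl","rb"))["top"]
for u in((276,198),(316.6,199)):print("bar top0",onz(a,u,131.5).round(1))
f=grab_frame("wrist");pickle.dump(f,open("w6.pkl","wb"))
cv2.imwrite("pics/s6.png",f["img"][:,:,::-1])
```

```text
{'eef_pos': array([ 531.90766886, -113.05802101,  233.7875313 ]), 'tcp_rot': array([-3.13889453e+00, -3.92408729e-04,  1.48397367e+00]), 'contact_force': array([-0.39596707,  0.78639029, -0.21184366]), 'opening': 0.5879086842667353}
bar top0 [529.7 -63.7 131.5]
bar top0 [ 524.9 -172.   131.5]
```

View pics/s6.png

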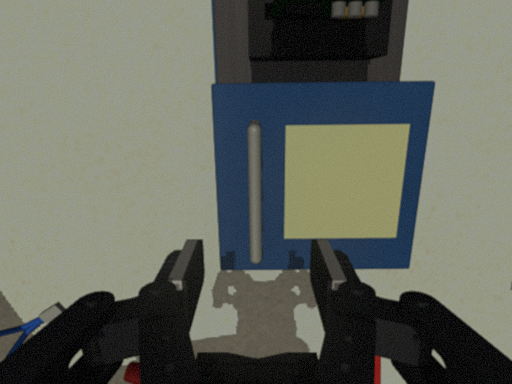

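The wrist view shows the bar from (255,123) to (256,262), parallel to the pads and centred in x between them. Converting those pixels to world positions.

Run:
```python
from h import *;import pickle
f=pickle.load(open("w6.pkl","rb"))
im=f["img"].astype(int)
for r in(135,160,190,220,245):
    x=np.arange(240,272);m=(im[r,240:272,2]-im[r,240:272,0])<25;xs=x[m];print(r,xs.min(),xs.max(),onz(f,(xs.mean(),r),133)[:2].round(1))
print(onz(f,(255,121),135).round(1),onz(f,(256,264),135).round(1))
for u in((212,84),(434,82),(410,268),(221,270)):print("lid",onz(f,u,96.5)[:2].round(1))
```

```text
135 247 260 [533.3 -69.3]
160 248 261 [532.4 -87.3]
190 248 261 [ 530.4 -109.9]
220 249 261 [ 528.7 -133.8]
245 249 261 [ 526.9 -154.8]
[535.2 -59.5 135. ] [ 526.3 -170.5  135. ]
lid [503.6 -31.8]
lid [676.3 -45.1]
lid [ 665.8 -208.3]
lid [ 491.3 -195.7]
```

Call:
step_arm([
  {"claw": 45, "delta_pos": [0, -1.5, 30], "turn": 0},
  {"claw": 45, "delta_pos": [0, 0, 30], "turn": 0},
  {"claw": 45, "delta_pos": [0, 0, 20], "turn": 0},
  {"claw": 45, "delta_pos": [0, 0, 18], "turn": 0},
  {"claw": 45, "delta_pos": [0, 0, 15], "turn": 0},
  {"claw": 45, "delta_pos": [0, 0, 0], "turn": 0},
  {"claw": 45, "delta_pos": [0, 0, 0], "turn": 0},
], force=40)

```text
clock: 14.45
eef_pos: [531.3, -110.1, 121.3]
tcp_rot: [-3.139, -0.001, 1.489]
contact_force: [-0.0, -0.6, 0.5]
opening: 0.524
grasp_force: 0.0
```

Call:
step_arm([
  {"claw": 0, "delta_pos": [0, 0, 0], "turn": 0},
  {"claw": 0, "delta_pos": [0, 0, 0], "turn": 0},
  {"claw": 0, "delta_pos": [0, 0, 0], "turn": 0},
  {"claw": 0, "delta_pos": [0, 0, 0], "turn": 0},
  {"claw": 0, "delta_pos": [0, 0, 0], "turn": 0},
  {"claw": 0, "delta_pos": [0, 0, 0], "turn": 0},
])

```text
clock: 14.95
eef_pos: [530.2, -111.0, 123.1]
tcp_rot: [-3.139, -0.0, 1.487]
contact_force: [-8.3, 1.2, 7.7]
opening: 0.097
grasp_force: 39.1
```

Run:
```python
import numpy as np
from rig import *
s=sense();print({k:s[k] for k in("eef_pos","tcp_rot","contact_force","opening","grasp_force")})
a=np.radians(np.arange(0,61,2.5));x=-140*np.cos(a)+41*np.sin(a);z=140*np.sin(a)+41*np.cos(a)
print(np.c_[np.degrees(a[1:]),np.diff(x),np.diff(z)].round(1).tolist())
```

```text
{'eef_pos': array([ 530.20293411, -111.04110638,  123.08998584]), 'tcp_rot': array([-3.13884718e+00, -4.03410963e-04,  1.48746732e+00]), 'contact_force': array([-8.32063904,  1.19608288,  7.68691105]), 'opening': 0.09726723183035699, 'grasp_force': 39.096622467041016}
[[2.5, 1.9, 6.1], [5.0, 2.2, 6.0], [7.5, 2.4, 5.9], [10.0, 2.7, 5.8], [12.5, 2.9, 5.6], [15.0, 3.2, 5.5], [17.5, 3.4, 5.4], [20.0, 3.7, 5.2], [22.5, 3.9, 5.0], [25.0, 4.1, 4.9], [27.5, 4.3, 4.7], [30.0, 4.5, 4.5], [32.5, 4.7, 4.3], [35.0, 4.9, 4.1], [37.5, 5.1, 3.9], [40.0, 5.2, 3.6], [42.5, 5.4, 3.4], [45.0, 5.5, 3.2], [47.5, 5.6, 2.9], [50.0, 5.8, 2.7], [52.5, 5.9, 2.4], [55.0, 6.0, 2.2], [57.5, 6.1, 1.9], [60.0, 6.1, 1.6]]
```

Call:
step_arm([
  {"claw": 0, "delta_pos": [0, 1.9, -6.1], "turn": 0},
  {"claw": 0, "delta_pos": [0, 2.2, -6], "turn": 0},
  {"claw": 0, "delta_pos": [0, 2.4, -5.9], "turn": 0},
  {"claw": 0, "delta_pos": [0, 2.7, -5.8], "turn": 0},
  {"claw": 0, "delta_pos": [0, 2.9, -5.6], "turn": 0},
  {"claw": 0, "delta_pos": [0, 3.2, -5.5], "turn": 0},
  {"claw": 0, "delta_pos": [0, 3.4, -5.4], "turn": 0},
  {"claw": 0, "delta_pos": [0, 3.7, -5.2], "turn": 0},
])

```text
clock: 15.62
eef_pos: [551.3, -112.6, 168.0]
tcp_rot: [-3.135, -0.001, 1.487]
contact_force: [-12.6, 2.6, 5.0]
opening: 0.102
grasp_force: 39.2
```

Call:
step_arm([
  {"claw": 0, "delta_pos": [0, 3.9, -5], "turn": 0},
  {"claw": 0, "delta_pos": [0, 4.1, -4.9], "turn": 0},
  {"claw": 0, "delta_pos": [0, 4.3, -4.7], "turn": 0},
  {"claw": 0, "delta_pos": [0, 4.5, -4.5], "turn": 0},
  {"claw": 0, "delta_pos": [0, 4.7, -4.3], "turn": 0},
  {"claw": 0, "delta_pos": [0, 4.9, -4.1], "turn": 0},
  {"claw": 0, "delta_pos": [0, 5.1, -3.9], "turn": 0},
  {"claw": 0, "delta_pos": [0, 5.2, -3.6], "turn": 0},
])

```text
clock: 16.28
eef_pos: [588.0, -115.5, 204.7]
tcp_rot: [-3.136, -0.001, 1.487]
contact_force: [-16.7, 5.3, 18.3]
opening: 0.097
grasp_force: 40.7
```

Call:
step_arm([
  {"claw": 0, "delta_pos": [0, 5.4, -3.4], "turn": 0},
  {"claw": 0, "delta_pos": [0, 5.5, -3.2], "turn": 0},
  {"claw": 0, "delta_pos": [0, 5.6, -2.9], "turn": 0},
  {"claw": 0, "delta_pos": [0, 5.8, -2.7], "turn": 0},
  {"claw": 0, "delta_pos": [0, 5.9, -2.4], "turn": 0},
  {"claw": 0, "delta_pos": [0, 6, -2.2], "turn": 0},
  {"claw": 0, "delta_pos": [0, 6.1, -1.9], "turn": 0},
  {"claw": 0, "delta_pos": [0, 6.1, -1.6], "turn": 0},
])

```text
clock: 16.95
eef_pos: [637.1, -119.3, 225.1]
tcp_rot: [3.141, -0.001, 1.487]
contact_force: [0.6, 3.9, -8.7]
opening: 0.095
grasp_force: 38.9
```

Call:
step_arm([
  {"claw": 0, "delta_pos": [0, 0, 0], "turn": 0},
  {"claw": 0, "delta_pos": [0, 0, 0], "turn": 0},
  {"claw": 0, "delta_pos": [0, 0, 0], "turn": 0},
  {"claw": 0, "delta_pos": [0, 0, 0], "turn": 0},
])

```text
clock: 17.28
eef_pos: [637.4, -119.4, 224.9]
tcp_rot: [3.14, -0.001, 1.487]
contact_force: [-2.8, 5.4, 7.8]
opening: 0.102
grasp_force: 41.4
```

Run:
```python
from rig import *
from h import *;import pickle
s=sense();print({k:s[k] for k in("eef_pos","tcp_rot","qvel","contact_force","opening","grasp_force")})
# angle from tool: TCP displacement from the gripped-shut pose (530.2,-111,121..123)
for z0 in(121,123):
  d=(s["eef_pos"][0]-530.2)*.997-(s["eef_pos"][1]+111)*.08;z=s["eef_pos"][2]-z0
  p=np.array([-140+d,41+z]);print("angle",np.degrees(np.arctan2(41,-140)-np.arctan2(p[1],p[0])),np.hypot(*p))
d={n:grab_frame(n) for n in("side","top")};pickle.dump(d,open("d7.pkl","wb"))
b=cv2.resize(d["side"]["img"][110:240,190:310,::-1],(480,520),interpolation=2)
a=cv2.resize(d["top"]["img"][120:250,190:270,::-1],(320,520),interpolation=2)
cv2.imwrite("pics/s7.png",np.hstack([b,a]))
```

```text
{'eef_pos': array([ 637.38063737, -119.43828763,  224.9013438 ]), 'tcp_rot': array([ 3.13964235e+00, -1.16302353e-03,  1.48745367e+00]), 'qvel': array([-0.00155622, -0.00066131, -0.00056016, -0.00031716, -0.000432  ,
        0.00081285]), 'contact_force': array([-2.75350307,  5.42650974,  7.80512448]), 'opening': 0.10173081722410825, 'grasp_force': 41.39890015125275}
angle 61.048127161626645 148.49387293896575
angle 60.877162407260194 146.5429115488935
```

View pics/s7.png

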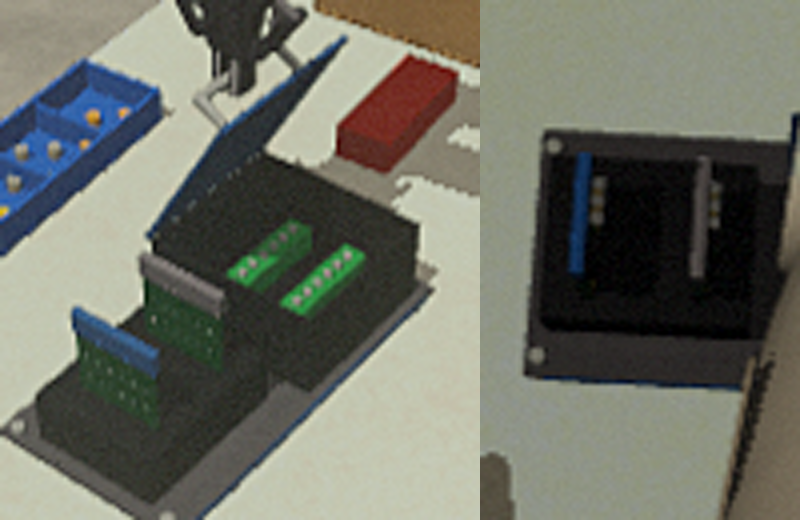

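The side view shows the lid held open with the bar in the fingers and the terminals exposed. The top view shows the blue card's parts facing the lid, like the grey card's. As a last check, I'll measure the lid angle and rail height.

Run:
```python
from rig import *
from h import *;import pickle
a=pickle.load(open("f0.pkl","rb"));d=pickle.load(open("d7.pkl","rb"))
R=[]
for k in(a,d):
  u=[]
  for n,box in(("side",(200,178,235,208)),("top",(205,150,222,195))):
    c=blobs(k[n],(95,90,30),(125,255,255),box,5)[0];m=cv2.moments(c);u.append((m["m10"]/m["m00"],m["m01"]/m["m00"]))
  R.append(tri(ray(k["side"],u[0]),ray(k["top"],u[1])))
print("rail before/after",np.round(R,1).tolist(),"diff",(R[1]-R[0]).round(1))
ux=np.array([np.cos(-.079),np.sin(-.079),0]);uy=np.array([-ux[1],ux[0],0]);h=np.array([669.8,-124.6,90.5])
P=[]
for u in((276.3,119.5),(227.5,169)):
  c,v=ray(d["side"],u);q=c+v*(((h+83*uy-c)@uy)/(v@uy));P.append(np.array([(q-h)@ux,q[2]-90.5]))
e=P[0]-P[1];print(np.round(P,1).tolist(),"lid angle",np.degrees(np.arctan2(e[1],-e[0])))
s=sense();print(s["eef_pos"],s["contact_force"],s["grasp_force"],s["clock"])
```

```text
rail before/after [[602.4, 99.2, 128.9], [602.0, 100.3, 128.4]] diff [-0.4  1.1 -0.5]
[[-193.2, 282.1], [-6.5, 8.4]] lid angle 55.68588558029909
[ 637.33802284 -119.41023111  224.86526694] [-3.36772402  5.04673737  6.64023633] 41.39267385005951 17.3833
```

The corner I took at (345,38) is on the lid's right edge, since the computed length came out wrong. Repeating with both edges.

Run:
```python
from h import *;import pickle
f=pickle.load(open("d7.pkl","rb"))["side"]
ux=np.array([np.cos(-.079),np.sin(-.079),0]);uy=np.array([-ux[1],ux[0],0]);h=np.array([669.8,-124.6,90.5])
for s,us in((83,((246.3,141.3),(227.5,169))),(-83,((276.3,119.5),(255.5,148.5)))):
  P=[]
  for u in us:
    c,v=ray(f,u);q=c+v*(((h+s*uy-c)@uy)/(v@uy));P.append(np.array([(q-h)@ux,q[2]-90.5]))
  e=P[0]-P[1];print(np.round(P,1).tolist(),"angle",np.degrees(np.arctan2(e[1],-e[0])),np.hypot(*e))
for A in(54,57,60,63,66):
  a=np.radians(A);print(A,[proj(f,h+s*uy-176*np.cos(a)*ux+[0,0,176*np.sin(a)]).round(1).tolist() for s in(83,-83)])
```

```text
[[-88.9, 161.8], [-6.5, 8.4]] angle 61.7423676262048 174.18692684196586
[[-83.1, 151.1], [1.0, -8.3]] angle 62.17309774849888 180.27525114997965
54 [[250.1, 148.2], [281.2, 123.9]]
57 [[248.1, 145.9], [279.4, 121.8]]
60 [[246.1, 143.7], [277.5, 119.7]]
63 [[244.0, 141.5], [275.6, 117.7]]
66 [[241.8, 139.5], [273.6, 115.8]]
```

```bash
python3 -c "
from rig import *
print(sign_off())"
```

```text
the job is handed in; nothing more can be done
None
```

I turned the blue-railed card round and pushed it home in its slot, and the gripper is holding the lid open at about 61 degrees (measured from the camera and the arm pose). I handed the job in at about 17 s; the hand-in gave no verdict.

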